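# Change over the bench supply through centre off

## Robot

A 7-joint arm with a two-finger parallel gripper is mounted at the origin on a cart in front of the work surface, level with it; the furniture and walls round the work are solid. World frame = base frame: x ahead of the robot, y to its left, z up, the work surface at z = 0. Lengths are in mm, angles in rad, forces in N, time in s.
With the tool pointing down it reaches from about 400 to 875 mm from the base axis. Payload 4.4 kg.
Tool frame: the origin (TCP) lies at the very end of the fingers, on their centre line; the grasp point (between the pads) lies 19 mm behind it (ctrl.grip_depth is the distance from the TCP to the grasp point, in mm); z points along the fingers, x is the direction in which the jaws open and shut, and the axes are right-handed (so a half turn about z gives the same grasp; the last joint's range is limited). The gripper opens to 85 mm and grips with 20 to 120 N. Pads are 22 mm wide; open, the fingers measure 114 mm over their backs; the gripper's body (76 mm by 85 mm) begins 54 mm behind the grasp point. The pads swing forward as they close: fully open they stand 13 mm farther back than shut.
Start: joints at [-1.221, 0.628, 0.038, 1.517, -0.027, 0.996, -0.02], TCP at [262.528, 594.64, 231.313] pointing down, gripper open.
Joint ranges: [-3.06, 3.06], [-0.37, 2.12], [-1.25, 1.32], [0.18, 2.47], [-1.1, 4.24], [0.23, 1.98], [-2.94, 2.94]. Speed limits (rad/s): [2.57, 2.57, 3.14, 3.14, 3.14, 3.14, 3.14].

## Interface

Orientations are given as [roll, pitch, yaw] about the fixed x, y, z axes, in that order (R = Rz(yaw) Ry(pitch) Rx(roll)).
In Python, from cell import ctrl gives the robot as it stands.
- The arm moves only by the shell command python3 -m creep 'ROWS'. ROWS is JSON, a list of rows, each an object with "hand": the opening, from 0 (shut) to 1 (fully open); "travel": the shift along the tool's x, y, z in cm, a list of three; "angular": the turn, a rotation vector about the tool's x, y, z in degrees, a list of three. In form: [{"hand": hand, "travel": [tx, ty, tz], "angular": [rx, ry, rz]}, ...]. A call has 1 to 20 rows; each row is the pose to reach, as a shift and turn from the pose measured when the call began, along the tool's axes at that moment; what a row does not reach only later rows make up. A row lasts 1/10 s, in which the tool goes at most 50 mm and 8.59 degrees, less where a joint would pass 70% of its speed; a pose out of reach is approached as far as the arm can. A call with a gripper value outside its range is refused whole. The fingers move at their own pace and stop on an object; the grip force is fixed at half the most. Time passes only in rows, so rows that repeat a pose let the fingers close. It gives the time, the measured TCP pose, the force and the opening at its end, in the units of the state.
- ctrl.read_state(): the state, without advancing time (a new reading comes with each control period).
- ctrl.get_image(name): name is "scene" or "side" or "wrist"; returns a dict with "frame" (400x640x3 uint8, red, green, blue), "fx", "fy", "cx", "cy" (pixels), "origin" and "orientation" of the camera in the world. Camera axes: x right, y down, z forward; pixel columns grow to the right and rows downward; lengths in mm; the calibration is good to about 2 mm. A picture is of the moment at which its call begins. There is no depth.
- ctrl.finish_job(): hands the job in, once; it reports no verdict.
Trained networks look in the newest picture that a camera, given by its name, has taken for a name from the list of things; names that differ only in an ending like _2 or _b are one class to them, and where a whole thing is asked for, a point or a joint stands for the part that bears it (a point fixed in the world has none). Each returns a list of dicts, best first, with "confidence" (0 to 1); they miss things now and then, are a little off and sometimes report something else, mostly with a low value. They report only what shows in the picture. A call takes as long as a camera call.
- ctrl.regions_of(camera, thing): "region" (400x640 bool, what is visible of it).
- ctrl.spot_point(camera, thing): "at" ([x, y, z] in mm, in world coordinates, good to about 4 mm: a listed point, or the origin of a listed thing).
The state is a dict: "clock": time; "qpos": joint angles; "qd": joint speeds; "tau": joint torques, N m; "eef_pos": TCP position; "tool_rot": TCP orientation; "force": force on the tool from outside, world axes, zero at the start; "torque": the same for the moment, N m; "width": finger opening in mm.
Only numpy, scipy, OpenCV 4.12 (cv2) and the standard library are available. Lean on these libraries where they do the work, as an engineer would, in place of code of your own. Each camera call takes 0.05 s, during which the arm holds its last target. There are 200 camera calls.

## Task

Change the bench over to the other supply: the push-and-turn handle on the sloping switch box points to the left mark (one pip); turn it to the middle mark (centre off), let go so that it springs out and locks, and leave it alone there for at least two seconds. Then turn it on to the right mark (two pips), again let it spring out and lock, and leave it. Do not disturb the things lying on the bench.

Things in the scene. Friction and masses are not known exactly. Their poses are not given: they have to be found in the camera images.
- switch: Grey switch box, screwed down: 160 mm wide (y), 163 mm deep (x), 104 mm high at the back, 30 mm at the front; origin at the centre of its underside, z up, its front toward its own -x. Its panel slopes at 30 degrees from level, facing front and up.
- panel (a point): Centre of the sloping panel's surface, on the handle's axis, 67 mm above the bench. z: the panel's outward normal (30 degrees from vertical); x: up the slope; y: left as seen facing it. A fixed round grey collar, 80 mm across, 12 mm high, surrounds it. Raised black marks 66 mm from it: one pip left, a short bar straight up the slope (centre off), two pips right.
- handle_grip (a point): Grip point in the black bar handle, on its turning axis, 50 mm from the panel with the handle out. z: the panel's outward normal; x: along the bar toward its pointer; y: across the bar. Bar 20 mm thick across y, from 16 mm below to 12 mm above this point; along x from -48 to +32 mm, then a 10 mm thick pointer to +60 mm. Gap between bar and collar: 22 mm, or 8 mm with the handle fully in.
- turn (a joint): Handle angle, rad, clockwise as seen facing the panel: -1.05 at the left mark, 0 at the middle mark, +1.05 at the right mark; stops at -1.13 and +1.13. A pin inside the collar locks it at each of the three positions with about 0.06 rad of play; turning without pushing in does not free it. Pushed in, it turns easily (about 0.05 N m).
- press (a joint): How far the handle is pushed in along its axis, m: 0 out, 0.014 fully in, against a spring (4.5 N at first, 11 N fully in, then a hard stop). Free to turn from about 0.011 in; locked below 0.007. Between positions it comes out only to about 0.011; let go within about 0.12 rad of a position, it springs out to 0 and is locked.
- pliers: Bystander: steel pliers, 148 x 51 x 12 mm, lying flat in front of the switch box.
- tape: Bystander: white tape roll, 82 mm across, 14 mm high, lying flat.
- glasses: Bystander: dark spectacles, 138 x 139 x 44 mm.
- marker_pen: Bystander: black marker pen, 136 mm long, lying flat.
- jar_white: Bystander: small jar with white cap, 41 mm across, 54 mm high.

How it is judged (in metres and radians):
On the way:
1. the handle stands locked at centre off, sprung out and untouched, for two seconds (value of joint turn between -0.13 and 0.13 rad and value of joint press below 0.003 m and contact force between anything else and press below 0.2 N), for 2 s.
At the end, for the whole second after the job is handed in: the handle points at the right mark (turn above 0.92 rad) and has sprung out and locked there (press below 3 mm) (value of joint turn above 0.92 rad and value of joint press below 0.003 m); the robot touches nothing.
It fails at once if a thing lying on the bench is shifted by more than 30 mm (distance of any of pliers, tape, marker_pen, jar_white from where it was at the start of the episode above 0.03 m).
It also fails if it takes over 54 s, if anything falls off the work surface, if the arm or the gripper's body presses on something with over 40 N, if the wrist force passes 120 N, or if a joint passes its speed limit or range.

## Working session

There is one attempt and no reset: what is moved stays moved. The work goes in short steps, Python scripts to look and compute and a shell command to move; the robot and the scene stay as the last step left them, time stands still between calls to the robot, and variables do not carry over. Pictures are saved under pics/ and viewed, about 8 in all and at most 12, crops included, and the job is handed in when it is done.

```bash
mkdir -p pics; ls; python3 - <<'E'
from cell import ctrl
import cv2,numpy as np
s=ctrl.read_state();print(s['clock'],s['eef_pos'],s['tool_rot'],s['force'],s['width'],ctrl.grip_depth)
ims=[]
for c in ('scene','side'):
    im=ctrl.get_image(c);ims.append(im['frame'])
    print(c,np.round(im['origin']),np.round(im['orientation'],3).tolist(),im['fx'])
    for t in ('switch','panel','handle_grip','pliers','tape','glasses','marker_pen','jar_white'):
        r=ctrl.spot_point(c,t)
        print(t,[(np.round(d['at']).tolist(),round(d['confidence'],2)) for d in r[:2]])
cv2.imwrite('pics/a.png',cv2.cvtColor(cv2.resize(np.vstack(ims),(480,600)),cv2.COLOR_RGB2BGR))
print(ctrl.read_state()['clock'])
E
```

```text
pics
0.0 [262.24519753 594.08511026 230.42410182] [-3.14154767e+00  1.83442916e-03  1.15494377e+00] [ 0.23373098 -0.53213571  0.48977173] 85.38618083575787 18.700000000000003
scene [  88. 1032.  712.] [-2.18, -0.024, -2.626] 471.247971789311
switch [([631.0, 199.0, 2.0], 0.9)]
panel []
handle_grip [([594.0, 176.0, 112.0], 0.78)]
pliers []
tape [([487.0, 357.0, -0.0], 0.75), ([373.0, 443.0, -2.0], 0.37)]
glasses [([377.0, 443.0, 0.0], 0.92)]
marker_pen []
jar_white [([586.0, 337.0, -0.0], 0.49)]
side [268. 974. 535.] [-2.099, -0.018, -2.812] 388.95115309934727
switch [([632.0, 198.0, -3.0], 0.88)]
panel []
handle_grip [([598.0, 182.0, 111.0], 0.69)]
pliers [([518.0, 87.0, -0.0], 0.77)]
tape [([487.0, 362.0, -0.0], 0.88)]
glasses [([631.0, 195.0, -4.0], 0.45)]
marker_pen [([423.0, 271.0, -3.0], 0.78)]
jar_white [([588.0, 338.0, -0.0], 0.75), ([599.0, 183.0, 111.0], 0.7)]
0.9
```

View pics/a.png

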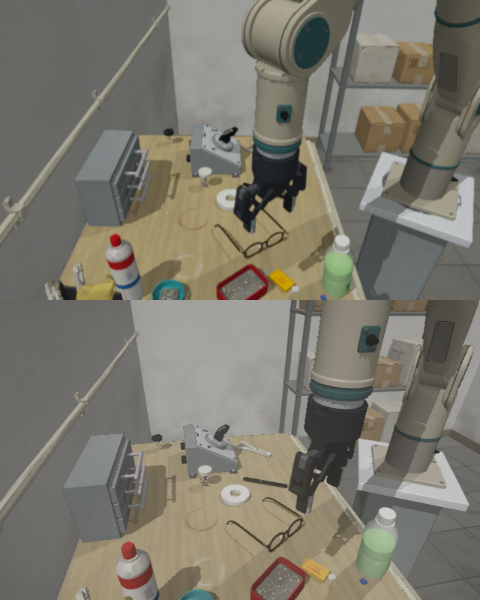

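The pictures show the switch box at about (215,145) in the upper view and (208,450) in the lower, with the black handle on it. The detections at (631,198) for the box and (597,180,111) for the grip agree with this, and the grip height matches the expected 110 mm. Next I'll fit the box's position and yaw by silhouette.

```bash
cat > h.py <<'E'
from cell import ctrl
import cv2,numpy as np
from scipy.spatial.transform import Rotation as R
def rot(e): return R.from_euler('xyz',e)
def proj(im,P):
    c=rot(im['orientation']).inv().apply(np.asarray(P,float)-im['origin'])
    return np.c_[im['fx']*c[:,0]/c[:,2]+im['cx'],im['fy']*c[:,1]/c[:,2]+im['cy']]
def frames(p):   # p = x,y,yaw of box -> panel centre, rotation (cols: upslope,left,normal)
    Z=R.from_euler('z',p[2]); P=Z.apply([-17.5,0,67])+[p[0],p[1],0]
    return P,Z*R.from_euler('y',-np.pi/6)
def parts(p,turn):
    Z=R.from_euler('z',p[2]);o=np.array([p[0],p[1],0])
    prof=[(-81.5,0),(-81.5,30),(46.7,104),(81.5,104),(81.5,0)]
    yield Z.apply([(x,y,z) for x,z in prof for y in(-80,80)])+o
    P,F=frames(p)
    a=np.linspace(0,6.28,24)
    yield F.apply([(40*np.cos(t),40*np.sin(t),h) for t in a for h in(0,12)])+P
    H=F*R.from_euler('z',-turn)
    yield H.apply([(x,y,z) for x in(-48,32) for y in(-10,10) for z in(34,62)])+P
    yield H.apply([(x,y,z) for x in(32,60) for y in(-5,5) for z in(34,62)])+P
def sil(im,p,turn):
    m=np.zeros((400,640),np.uint8)
    for q in parts(p,turn): cv2.fillConvexPoly(m,cv2.convexHull(proj(im,q).astype(np.float32)).round().astype(np.int32),1)
    return m>0
E
python3 - <<'E'
from h import *
from scipy.optimize import minimize
D=[]
for c in('scene','side'):
    im=ctrl.get_image(c); D.append((im,ctrl.regions_of(c,'switch')[0]['region']))
def iou(p): return [ (s&r).sum()/(s|r).sum() for im,r in D for s in [sil(im,p,-1.05)]]
best=None
for y0 in np.radians(np.arange(-10,60,10)):
    r=minimize(lambda p:-sum(iou([p[0],p[1],p[2]/50])),[631,198,y0*50],method='Nelder-Mead',options=dict(initial_simplex=np.array([631,198,y0*50])+np.vstack([np.zeros(3),10*np.eye(3)])))
    p=[r.x[0],r.x[1],r.x[2]/50]; print(np.round(p,3),np.round(iou(p),3))
    if best is None or r.fun<best[0]: best=(r.fun,p)
p=best[1];P,F=frames(p);print('grip',P+F.apply([0,0,50]))
out=[]
for im,r in D:
    f=im['frame'].copy()
    for q in parts(p,-1.05):
        cv2.polylines(f,[cv2.convexHull(proj(im,q).astype(np.float32)).round().astype(np.int32)],True,(255,0,0),1)
    u,v=proj(im,[P])[0].astype(int); out.append(cv2.resize(f[v-60:v+60,u-80:u+80],(400,300),interpolation=cv2.INTER_CUBIC))
cv2.imwrite('pics/b.png',cv2.cvtColor(np.hstack(out),cv2.COLOR_RGB2BGR))
E
```

```text
[6.32969e+02 2.05873e+02 5.66000e-01] [0.898 0.871]
[6.34235e+02 2.03862e+02 5.68000e-01] [0.897 0.871]
[6.33374e+02 2.05870e+02 5.71000e-01] [0.897 0.87 ]
[6.33718e+02 2.05107e+02 5.67000e-01] [0.896 0.875]
[6.35935e+02 2.02336e+02 5.47000e-01] [0.891 0.876]
[6.35754e+02 2.02136e+02 5.47000e-01] [0.894 0.875]
[6.37041e+02 2.01225e+02 5.66000e-01] [0.888 0.87 ]
grip [597.85839464 182.29633279 110.30127019]
```

View pics/b.png

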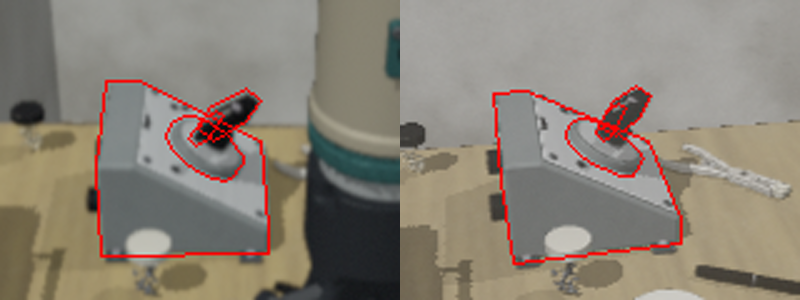

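The fit overlays both views well: box at (633.5,205), yaw 0.567, grip at (598,182,110), and the handle at -1.05 also agrees. Next: work out the pre-grasp move.

```bash
cat >> h.py <<'E'
BOX=[633.5,205,.566]
def go(d,turn,box=BOX):   # TCP d mm above panel on axis, jaws across bar at angle turn
    P,F=frames(box); s=ctrl.read_state(); C=rot(s['tool_rot'])
    T=F*R.from_euler('z',-turn)*R.from_matrix(np.array([[0,1,0],[1,0,0],[0,0,-1.]]))  # tool x = +bar y?
    for k in(0,1):
        Tk=T*R.from_euler('z',180*k,degrees=True)
        rv=(C.inv()*Tk).as_rotvec(degrees=True)
        print(k,'travel cm',np.round(C.inv().apply(P+F.apply([0,0,d])-s['eef_pos'])/10,2),'ang',np.round(rv,1),'|',round(np.linalg.norm(rv)))
def show():
    s=ctrl.read_state();P,F=frames(BOX);C=rot(s['tool_rot'])
    l=F.inv().apply(s['eef_pos']-P);x=F.inv().apply(C.apply([1,0,0]))
    print(round(s['clock'],2),'panel-frame tcp',np.round(l,1),'jawdir deg cw from upslope',round(-np.degrees(np.arctan2(x[1],x[0])),1),'F',np.round(F.inv().apply(s['force']),1),'w',round(s['width'],1),'q',np.round(s['qpos'],2))
E
python3 -c "
from h import *
go(130,-1.05);show()"
```

```text
0 travel cm [-27.52  45.09   5.17] ang [ -35.7   -1.2 -113.3] | 119
1 travel cm [-27.52  45.09   5.17] ang [-1.1 31.5 62.1] | 70
1.1 panel-frame tcp [  7.1 527.9 185.7] jawdir deg cw from upslope -37.6 F [ 0.5 -0.5 -0.1] w 85.2 q [-1.22  0.63  0.04  1.52 -0.03  1.   -0.02]
```

```bash
python3 -m creep '[{"hand":0.65,"travel":[-2.3,3.8,0.4],"angular":[-0.1,2.6,5.2]},{"hand":0.65,"travel":[-4.6,7.5,0.9],"angular":[-0.2,5.2,10.3]},{"hand":0.65,"travel":[-6.9,11.3,1.3],"angular":[-0.3,7.9,15.5]},{"hand":0.65,"travel":[-9.2,15.0,1.7],"angular":[-0.4,10.5,20.7]},{"hand":0.65,"travel":[-11.5,18.8,2.2],"angular":[-0.5,13.1,25.9]},{"hand":0.65,"travel":[-13.8,22.5,2.6],"angular":[-0.5,15.7,31]},{"hand":0.65,"travel":[-16,26.3,3],"angular":[-0.6,18.4,36.2]},{"hand":0.65,"travel":[-18.3,30,3.4],"angular":[-0.7,21,41.4]},{"hand":0.65,"travel":[-20.6,33.8,3.9],"angular":[-0.8,23.6,46.6]},{"hand":0.65,"travel":[-22.9,37.6,4.3],"angular":[-0.9,26.2,51.7]},{"hand":0.65,"travel":[-25.2,41.3,4.7],"angular":[-1,28.9,57]},{"hand":0.65,"travel":[-27.5,45.1,5.2],"angular":[-1.1,31.5,62.1]},{"hand":0.65,"travel":[-27.5,45.1,5.2],"angular":[-1.1,31.5,62.1]},{"hand":0.65,"travel":[-27.5,45.1,5.2],"angular":[-1.1,31.5,62.1]},{"hand":0.65,"travel":[-27.5,45.1,5.2],"angular":[-1.1,31.5,62.1]}]'; python3 - <<'E'
from h import *
show()
im=ctrl.get_image('wrist')
f=im['frame'].copy()
for q in parts(BOX,-1.05): cv2.polylines(f,[cv2.convexHull(proj(im,q).astype(np.float32)).round().astype(np.int32)],True,(255,0,0),1)
for c in('wrist',):
  for t in('panel','handle_grip'):
    print(t,[(np.round(d['at'],1).tolist(),round(d['confidence'],2)) for d in ctrl.spot_point(c,t)[:2]])
P,F=frames(BOX);print(P,P+F.apply([0,0,50]))
go(130,-1.05)
cv2.imwrite('pics/c.png',cv2.cvtColor(f,cv2.COLOR_RGB2BGR))
E
```

```text
clock: 2.6
eef_pos: [577.1, 155.8, 204.1]
tool_rot: [-2.874, -0.403, -0.011]
force: [-0.7, 1.3, 0.0]
width: 55.2
2.6 panel-frame tcp [ 19.7 -11.2 147. ] jawdir deg cw from upslope 30.2 F [ 0.1  1.5 -0. ] w 55.2 q [-0.26  0.46  0.07  2.13 -1.1   0.23  0.88]
panel []
handle_grip [([594.2, 183.7, 111.3], 0.55)]
[618.72907666 195.61544761  67.        ] [597.6277576  182.20894419 110.30127019]
0 travel cm [-2.01  0.53  1.75] ang [  -4.3    0.4 -179.8] | 180
1 travel cm [-2.01  0.53  1.75] ang [0.3 2.7 0.1] | 3
```

View pics/c.png

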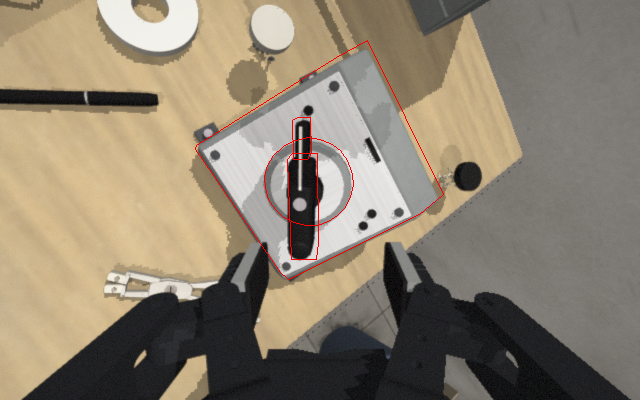

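The wrist view shows the switch with its handle near (300,195), about 8 px left of the model because the calibration is only rough. q5 and q6 have reached their limits, so I'll identify the arm's kinematics to pick a workable orientation.

```bash
cat > kin.py <<'E'
from h import *
import itertools
from scipy.optimize import lsq_linear,least_squares
A=dict(q=[-1.221,0.628,0.038,1.517,-0.027,0.996,-0.02],p=[262.4,594.4,230.9],e=[-3.14154767,1.8344e-3,1.15494])
s=ctrl.read_state();B=dict(q=s['qpos'],p=s['eef_pos'],e=s['tool_rot'])
E
python3 - <<'E'
from kin import *
def Rs(q,sg,kw):
    out=[];T=R.identity()
    for i in range(7):
        T=T*R.from_euler('z' if i%2==0 else 'y',sg[i]*q[i]);out.append(T)
    return out
res=[]
for sg in itertools.product((1,-1),repeat=7):
    if sg[1]*sg[3]<0 and False: pass
    T=[Rs(X['q'],sg,0)[-1] for X in(A,B)]
    t=[rot(X['e']) for X in(A,B)]
    # constant tool offset about z
    O=[a.inv()*b for a,b in zip(T,t)]
    res.append(((O[0].inv()*O[1]).magnitude(),sg,O[0].as_rotvec()))
res.sort(key=lambda r:r[0])
for r in res[:4]:
    print(np.round(r[0],4),r[1],np.round(r[2],3))
    M=[];y=[]
    for X in(A,B):
        W=Rs(X['q'],r[1],0)
        M.append(np.c_[[0,0,1],W[1].apply([0,0,1]),W[3].apply([0,0,1]),W[6].apply([0,0,1])]);y.append(X['p'])
    M=np.vstack(M);y=np.hstack(y);x=np.linalg.lstsq(M,y,rcond=None)[0];print(np.round(x,1),np.round(M@x-y,1))
E
```

```text
0.003 (-1, 1, -1, 1, -1, 1, -1) [-5.000e-03  1.000e-03 -3.141e+00]
[324.2 552.8 392.4 324. ] [-24.2  15.3   3.7 -13.2  20.5  -3.7]
0.0658 (-1, 1, 1, 1, -1, 1, -1) [ 0.     0.069 -3.079]
[-138.9  804.4  245.7  170.2] [-45.8  49.  -22.2 -57.   37.8  22.2]
0.218 (1, 1, 1, 1, -1, 1, 1) [ 0.044 -0.018  0.802]
[ 3305.  -1245.5   389.   1871. ] [-308.6 -179.2  -14.   -33.   210.1   14. ]
0.2927 (1, 1, -1, 1, -1, 1, 1) [ 0.001 -0.001  0.74 ]
[ 3236.5 -1122.1   225.5  2018. ] [-430.2 -157.6  -42.8  -10.1   -0.9   42.8]
```

```bash
cat >> kin.py <<'E'
SG=(-1,1,-1,1,-1,1,-1)
def Rs(q):
    out=[];T=R.identity()
    for i in range(7):
        T=T*R.from_euler('z' if i%2==0 else 'y',SG[i]*q[i]);out.append(T)
    return out
OFF=R.from_euler('z',np.pi)
def cols(q):
    W=Rs(q);return np.c_[[0,0,1],W[1].apply([0,0,1]),W[3].apply([0,0,1]),W[6].apply([0,0,1]),W[1].apply([0,1,0])]
M=np.vstack([cols(X['q']) for X in(A,B)]);Y=np.r_[A['p'],B['p']]
X5=np.linalg.lstsq(M,Y,rcond=None)[0]
def fk(q): return cols(q)@X5,Rs(q)[6]*OFF
LO=np.array([-3.06,-.37,-1.25,.18,-1.1,.23,-2.94]);HI=np.array([3.06,2.12,1.32,2.47,4.24,1.98,2.94])
P,F=frames(BOX)
def target(d,turn,tilt=0,ax='y'):  # tilt (deg): tool leans back toward vertical about panel y
    T=F*R.from_euler('y',tilt,degrees=True)*R.from_euler('z',-turn)*R.from_matrix(np.array([[0,1,0],[1,0,0],[0,0,-1.]]))*R.from_euler('z',np.pi)
    return P+F.apply([0,0,d]),T
def ik(p,T,q0):
    def f(q):
        a,b=fk(q);return np.r_[(a-p)/10,(b.inv()*T).as_rotvec()*20,(q-q0)*.01]
    r=least_squares(f,np.clip(q0,LO+.03,HI-.03),bounds=(LO+.02,HI-.02));a,b=fk(r.x)
    return r.x,np.linalg.norm(a-p),np.degrees((b.inv()*T).magnitude())
if __name__=='__main__':
    print(np.round(X5,1),np.round(M@X5-Y,1))
    rng=np.random.default_rng(0)
    for k in (0,1):
     for turn in(-1.05,0,1.05):
      for d in(36,100):
        S=[]
        for n in range(40):
            q0=rng.uniform(LO,HI) if n else np.array(s['qpos'])
            p,T=target(d,turn)
            if k:T=T*R.from_euler('z',np.pi)
            q,e1,e2=ik(p,T,q0)
            if e1<3 and e2<1:S.append(q)
        S.sort(key=lambda q:abs(q-s['qpos']).max())
        print(k,turn,d,len(S),[np.round(q,2).tolist() for q in S[:3]])
E
python3 kin.py
```

```text
[332.8 560.2 379.9 349.  -28.2] [-0.4  0.   0.   0.2 -0.3 -0. ]
0 -1.05 36 17 [[0.44, 1.1, -1.23, 2.12, 1.89, 0.83, -1.83], [0.44, 1.1, -1.23, 2.12, 1.89, 0.83, -1.83], [0.44, 1.1, -1.23, 2.12, 1.89, 0.83, -1.83]]
0 -1.05 100 26 [[0.49, 0.93, -1.23, 2.16, 1.75, 0.72, -1.79], [0.49, 0.93, -1.23, 2.16, 1.75, 0.72, -1.79], [0.49, 0.93, -1.23, 2.16, 1.75, 0.72, -1.79]]
0 0 36 21 [[0.17, 0.8, -0.65, 2.13, 2.2, 0.33, 2.92], [0.09, 0.76, -0.53, 2.14, 2.38, 0.27, 2.71], [0.06, 0.75, -0.49, 2.14, 2.47, 0.25, 2.61]]
0 0 100 24 [[0.19, 0.65, -0.63, 2.2, 2.16, 0.25, 2.92], [0.19, 0.65, -0.63, 2.2, 2.16, 0.25, 2.92], [0.19, 0.65, -0.63, 2.2, 2.16, 0.25, 2.92]]
0 1.05 36 23 [[0.44, 1.1, -1.23, 2.12, 1.89, 0.83, 2.35], [0.44, 1.1, -1.23, 2.12, 1.89, 0.83, 2.35], [0.39, 1.0, -1.07, 2.12, 1.92, 0.67, 2.27]]
0 1.05 100 20 [[0.49, 0.93, -1.23, 2.16, 1.75, 0.72, 2.39], [0.49, 0.93, -1.23, 2.16, 1.75, 0.72, 2.39], [0.49, 0.93, -1.23, 2.16, 1.75, 0.72, 2.39]]
1 -1.05 36 20 [[0.44, 1.1, -1.23, 2.12, 1.89, 0.83, 1.31], [0.44, 1.1, -1.23, 2.12, 1.89, 0.83, 1.31], [0.43, 1.08, -1.2, 2.12, 1.89, 0.8, 1.3]]
1 -1.05 100 24 [[0.49, 0.93, -1.23, 2.16, 1.75, 0.72, 1.35], [0.49, 0.93, -1.23, 2.16, 1.75, 0.72, 1.35], [0.45, 0.86, -1.12, 2.16, 1.77, 0.6, 1.31]]
1 0 36 27 [[0.44, 1.1, -1.23, 2.12, 1.89, 0.83, 0.26], [0.44, 1.1, -1.23, 2.12, 1.89, 0.83, 0.26], [0.44, 1.1, -1.23, 2.12, 1.89, 0.83, 0.26]]
1 0 100 22 [[0.49, 0.93, -1.23, 2.16, 1.75, 0.72, 0.3], [0.49, 0.93, -1.23, 2.16, 1.75, 0.72, 0.3], [0.49, 0.93, -1.23, 2.16, 1.75, 0.72, 0.3]]
1 1.05 36 27 [[0.44, 1.1, -1.23, 2.12, 1.89, 0.83, -0.79], [0.44, 1.1, -1.23, 2.12, 1.89, 0.83, -0.79], [0.44, 1.1, -1.23, 2.12, 1.89, 0.83, -0.79]]
1 1.05 100 25 [[0.49, 0.93, -1.23, 2.16, 1.75, 0.72, -0.75], [0.49, 0.93, -1.23, 2.16, 1.75, 0.72, -0.75], [0.49, 0.93, -1.23, 2.16, 1.75, 0.72, -0.75]]
```

The fitted model is accurate to 0.4 mm. It shows a good branch with q3≈-1.1, q5≈1.9 and q7 running 1.3 → -0.8. I'll simulate a min-norm tracker to find a Cartesian path into it.

```bash
cat > path.py <<'E'
from kin import *
def jac(q):
    p,T=fk(q);J=np.zeros((6,7))
    for i in range(7):
        d=q.copy();d[i]+=1e-5;a,b=fk(d);J[:3,i]=(a-p)/1e-5/300;J[3:,i]=(b*T.inv()).as_rotvec()/1e-5
    return J
def track(q,wp):
    q=np.array(q,float)
    for p,T in wp:
        for _ in range(8):
            a,b=fk(q);e=np.r_[(p-a)/300,(T*b.inv()).as_rotvec()]
            J=jac(q);fr=np.ones(7,bool)
            for _ in range(3):
                dq=np.zeros(7);Jf=J[:,fr];dq[fr]=Jf.T@np.linalg.solve(Jf@Jf.T+1e-4*np.eye(6),e)
                n=q+dq;bad=fr&((n<LO)|(n>HI))
                if not bad.any():break
                fr&=~bad
            q=np.clip(q+dq*min(1,.1/max(abs(dq).max(),1e-9)),LO,HI)
    a,b=fk(q);return q,np.linalg.norm(a-p),np.degrees((T*b.inv()).magnitude())
def rows(wp):
    st=ctrl.read_state();C=rot(st['tool_rot'])
    for p,T in wp: print(np.round(C.inv().apply(p-st['eef_pos'])/10,1).tolist(),np.round((C.inv()*T).as_rotvec(degrees=True),1).tolist(),np.round(p).tolist())
E
python3 - <<'E'
from path import *
q=np.array(s['qpos'])
for g in ([.49,.93,-1.23,2.16,1.75,.72,1.35],[.4,.83,-1.05,2.17,1.8,.55,1.28]):
    g,e1,e2=ik(*target(115,-1.05),np.array(g));print(np.round(g,2),e1,e2)
    wp=[fk(q+(g-q)*t) for t in np.linspace(0,1,21)[1:]]
    Q=q
    for w in wp: Q,a,b=track(Q,[w]);
    print('lin',np.round(Q,2),round(a,1),round(b,1)); print(np.round([w[0] for w in wp[::3]]).tolist())
    # via: open the wrist first
    for via in ([-.26,.3,0,1.9,0,.9,.0],[-.1,.5,-.6,1.9,.9,.9,.5],[.2,.5,-.9,1.9,1.2,1.0,.8],[.3,.6,-1,1.9,1.9,1.2,1.2]):
        via=np.array(via);wp=[fk(q+(via-q)*t) for t in np.linspace(0,1,13)[1:]]+[fk(via+(g-via)*t) for t in np.linspace(0,1,13)[1:]]
        Q,a,b=track(q,wp);print('via',via,np.round(fk(via)[0]),np.round(Q,2),round(a,1),round(b,1))
E
```

```text
[ 0.51  0.89 -1.23  2.17  1.72  0.69 -1.77] 0.00015028671214400226 0.00012908194733022844
lin [-0.23  0.51  0.02  2.09 -0.91  0.24  0.69] 15.5 5.9
[[553.0, 172.0, 187.0], [483.0, 187.0, 145.0], [428.0, 179.0, 118.0], [404.0, 159.0, 102.0], [417.0, 141.0, 95.0], [467.0, 139.0, 103.0], [543.0, 156.0, 143.0]]
via [-0.26  0.3   0.    1.9   0.    0.9   0.  ] [478.  98. 296.] [-0.6   0.47  0.33  2.05 -0.24  0.31  0.05] 37.8 17.4
via [-0.1  0.5 -0.6  1.9  0.9  0.9  0.5] [563. 140. 254.] [ 0.27  0.64 -0.73  2.18  1.86  0.27 -2.01] 0.0 0.0
via [ 0.2  0.5 -0.9  1.9  1.2  1.   0.8] [622.  74. 322.] [ 0.27  0.64 -0.75  2.18  1.85  0.28 -2.  ] 0.0 0.0
via [ 0.3  0.6 -1.   1.9  1.9  1.2  1.2] [761.  13. 439.] [ 0.25  0.63 -0.71  2.18  1.88  0.25 -2.03] 0.0 0.0
[-0.31  0.52  0.11  2.23  4.22  0.25  1.83] 0.510573442399693 0.4384640979613036
lin [-0.05  0.56 -0.27  2.28  3.19  0.24  2.89] 8.1 3.1
[[560.0, 145.0, 192.0], [537.0, 82.0, 169.0], [557.0, 25.0, 173.0], [603.0, 8.0, 191.0], [640.0, 42.0, 206.0], [640.0, 105.0, 203.0], [593.0, 156.0, 178.0]]
via [-0.26  0.3   0.    1.9   0.    0.9   0.  ] [478.  98. 296.] [-0.31  0.52  0.12  2.23  4.22  0.25  1.83] 0.0 0.0
via [-0.1  0.5 -0.6  1.9  0.9  0.9  0.5] [563. 140. 254.] [-0.3   0.52  0.09  2.23  4.21  0.24  1.85] 0.0 0.0
via [ 0.2  0.5 -0.9  1.9  1.2  1.   0.8] [622.  74. 322.] [-0.48  0.55  0.34  2.29  4.13  0.41  1.9 ] 5.6 2.1
via [ 0.3  0.6 -1.   1.9  1.9  1.2  1.2] [761.  13. 439.] [-0.33  0.52  0.13  2.23  4.24  0.26  1.81] 0.0 0.0
```

```bash
sed -i 's/\*R.from_euler(.z.,np.pi)$//' kin.py; grep -n "def target" -A2 kin.py; python3 - <<'E'
from path import *
q=np.array(s['qpos'])
g,e1,e2=ik(*target(115,-1.05),np.array([.49,.93,-1.23,2.16,1.75,.72,1.35]));print(np.round(g,2),e1,e2)
for via in ([-.1,.5,-.6,1.9,.9,.9,.5],[.2,.5,-.9,1.9,1.2,1.,.8],[.4,.6,-1.2,1.9,1.4,1.,.8],[.0,.4,-.9,1.9,1.,.9,.5]):
    via=np.array(via);w1=[fk(q+(via-q)*t) for t in np.linspace(0,1,14)[1:]];w2=[fk(via+(g-via)*t) for t in np.linspace(0,1,13)[1:]]
    Q1,a,b=track(q,w1);Q,a,b=track(Q1,w2);print('via',via,np.round(fk(via)[0]),np.round(Q1,2),np.round(Q,2),round(a,1),round(b,1))
    if via[1]==.5 and via[0]>0: keep=w1
rows(keep)
E
```

```text
20:def target(d,turn,tilt=0,ax='y'):  # tilt (deg): tool leans back toward vertical about panel y
21-    T=F*R.from_euler('y',tilt,degrees=True)*R.from_euler('z',-turn)*R.from_matrix(np.array([[0,1,0],[1,0,0],[0,0,-1.]]))
22-    return P+F.apply([0,0,d]),T
[ 0.51  0.89 -1.23  2.17  1.72  0.69  1.37] 3.7222289357395273e-06 2.1957833246448727e-06
via [-0.1  0.5 -0.6  1.9  0.9  0.9  0.5] [563. 140. 254.] [-0.84  0.45  0.46  1.95  0.29  0.6   1.08] [ 0.23  0.62 -0.68  2.19  1.9   0.23  1.08] 0.0 0.0
via [ 0.2  0.5 -0.9  1.9  1.2  1.   0.8] [622.  74. 322.] [-0.76  0.36  0.47  1.96  0.59  0.51  1.31] [ 0.23  0.62 -0.68  2.19  1.9   0.23  1.08] 0.0 0.0
via [ 0.4  0.6 -1.2  1.9  1.4  1.   0.8] [658. 106. 345.] [-0.71  0.33  0.45  1.97  0.53  0.32  1.47] [ 0.23  0.62 -0.68  2.19  1.91  0.23  1.08] 0.0 0.0
via [ 0.   0.4 -0.9  1.9  1.   0.9  0.5] [551. 234. 347.] [-0.95  0.27  0.38  1.96  0.45  0.57  0.99] [ 0.24  0.62 -0.68  2.19  1.9   0.23  1.09] 0.0 0.0
[-2.1, -2.7, 0.1] [3.4, -3.9, -10.4] [553.0, 187.0, 202.0]
[-4.5, -4.6, -0.2] [6.3, -7.7, -20.9] [529.0, 205.0, 200.0]
[-6.7, -5.7, -0.7] [8.5, -11.4, -31.3] [505.0, 214.0, 198.0]
[-8.8, -5.9, -1.3] [10.0, -14.9, -41.7] [484.0, 215.0, 196.0]
[-10.3, -5.4, -2.1] [10.6, -18.2, -52.1] [467.0, 208.0, 196.0]
[-11.1, -4.2, -2.9] [10.3, -21.2, -62.4] [458.0, 194.0, 196.0]
[-11.0, -2.5, -3.6] [8.9, -23.9, -72.5] [458.0, 176.0, 199.0]
[-10.0, -0.5, -4.3] [6.4, -26.2, -82.4] [466.0, 155.0, 205.0]
[-8.0, 1.5, -5.1] [2.6, -28.0, -91.8] [484.0, 133.0, 215.0]
[-4.9, 3.3, -6.0] [-2.6, -29.2, -100.8] [510.0, 113.0, 230.0]
[-1.0, 4.8, -7.2] [-9.0, -29.9, -109.1] [543.0, 96.0, 253.0]
[3.7, 5.7, -8.8] [-16.9, -30.0, -116.5] [582.0, 82.0, 283.0]
[8.9, 6.0, -11.0] [-26.0, -29.4, -122.7] [622.0, 74.0, 322.0]
```

```bash
python3 -m creep '[{"hand":0.65,"travel":[-1.7,-2.2,0.1],"angular":[2.8,-3.1,-8]},{"hand":0.65,"travel":[-3.5,-3.8,-0.1],"angular":[5,-6.1,-16.5]},{"hand":0.65,"travel":[-5.3,-5,-0.4],"angular":[7,-9,-24.5]},{"hand":0.65,"travel":[-7,-5.7,-0.8],"angular":[8.8,-12,-32.5]},{"hand":0.65,"travel":[-8.5,-5.9,-1.2],"angular":[9.9,-14.5,-40.5]},{"hand":0.65,"travel":[-9.8,-5.6,-1.8],"angular":[10.5,-17,-48.5]},{"hand":0.65,"travel":[-10.7,-4.8,-2.5],"angular":[10.5,-19.5,-56.5]},{"hand":0.65,"travel":[-11.1,-3.9,-3],"angular":[10.1,-21.7,-64.5]},{"hand":0.65,"travel":[-11,-2.5,-3.6],"angular":[8.9,-23.9,-72.5]},{"hand":0.65,"travel":[-10.2,-0.8,-4.2],"angular":[6.8,-25.8,-80.5]},{"hand":0.65,"travel":[-8.6,1,-4.9],"angular":[3.7,-27.5,-88.5]},{"hand":0.65,"travel":[-6.4,2.5,-5.6],"angular":[0,-28.6,-96]},{"hand":0.65,"travel":[-3.5,4,-6.4],"angular":[-5,-29.5,-103]},{"hand":0.65,"travel":[-0.5,5,-7.4],"angular":[-10,-29.9,-110]},{"hand":0.65,"travel":[3.7,5.7,-8.8],"angular":[-16.9,-30,-116.5]},{"hand":0.65,"travel":[8.9,6,-11],"angular":[-26,-29.4,-122.7]},{"hand":0.65,"travel":[8.9,6,-11],"angular":[-26,-29.4,-122.7]},{"hand":0.65,"travel":[8.9,6,-11],"angular":[-26,-29.4,-122.7]}]'; python3 - <<'E'
from h import *
show()
E
```

```text
clock: 4.55
eef_pos: [620.9, 78.1, 322.7]
tool_rot: [2.815, 0.515, 2.051]
force: [-1.0, 0.2, 0.2]
width: 55.1
4.55 panel-frame tcp [  74.9 -100.4  252.1] jawdir deg cw from upslope -101.8 F [-0.6  0.7  0.6] w 55.1 q [-0.77  0.38  0.48  1.95  0.58  0.51  1.31]
```

The simulated tracker predicts the controller almost exactly. Next: leg 2 and the whole rest of the job in simulation.

```bash
python3 - <<'E'
from path import *
q=np.array(s['qpos']);print(np.round(M@X5-Y,1))
g,_,_=ik(*target(115,-1.05),np.array([.49,.93,-1.23,2.16,1.75,.72,1.35]))
via=np.array([.2,.5,-.9,1.9,1.2,1.,.8])
cand={'joint':[fk(via+(g-via)*t) for t in np.linspace(0,1,17)[1:]]}
p0,T0=fk(q);
for d in(115,100,80):
    p1,T1=target(d,-1.05);rv=(T0.inv()*T1).as_rotvec()
    cand['cart%d'%d]=[(p0+(p1-p0)*t,T0*R.from_rotvec(rv*t)) for t in np.linspace(0,1,19)[1:]]
for n,w in cand.items():
    Q=q;L=[]
    for x in w: Q,a,b=track(Q,[x]);L.append((round(a),round(b)))
    print(n,np.round(Q,2),L)
    for d,t in((80,-1.05),(36,-1.05),(22,-1.05),(22,-.5),(22,0),(36,0),(80,0),(36,0),(22,0.5),(22,1.05),(80,1.05)):
        Q,a,b=track(Q,[target(d,t)]*3);print('   ',d,t,np.round(Q,2),round(a,1),round(b,1))
    if n in('joint','cart100'): rows(w)
E
```

```text
[ 0.3 -2.5  0.2  1.8  3.3 -0.2]
joint [ 0.2   0.62 -0.66  2.2   1.98  0.24  0.99] [(0, 0), (0, 0), (0, 0), (0, 0), (0, 0), (0, 0), (0, 0), (0, 0), (0, 0), (0, 0), (0, 0), (0, 0), (0, 0), (0, 0), (0, 0), (0, 0)]
    80 -1.05 [ 0.21  0.72 -0.72  2.18  2.05  0.33  0.94] 0.0 0.0
    36 -1.05 [ 0.2   0.83 -0.75  2.14  2.12  0.42  0.91] 0.0 0.0
    22 -1.05 [ 0.19  0.86 -0.75  2.13  2.14  0.44  0.9 ] 0.0 0.0
    22 -0.5 [ 0.27  0.93 -0.9   2.13  2.03  0.55  0.5 ] 0.0 0.0
    22 0 [ 0.33  1.   -1.03  2.12  1.97  0.66  0.1 ] 0.0 0.0
    36 0 [ 0.34  0.97 -1.04  2.13  1.94  0.65  0.11] 0.0 0.0
    80 0 [ 0.38  0.87 -1.06  2.16  1.85  0.6   0.16] 0.0 0.0
    36 0 [ 0.34  0.97 -1.04  2.13  1.94  0.65  0.11] 0.0 0.0
    22 0.5 [ 0.37  1.06 -1.13  2.12  1.93  0.76 -0.34] 0.0 0.0
    22 1.05 [ 0.4   1.13 -1.24  2.12  1.91  0.87 -0.83] 0.0 0.0
    80 1.05 [ 0.44  0.98 -1.24  2.16  1.81  0.78 -0.81] 0.0 0.0
[-0.3, -0.8, 1.5] [-0.5, 1.0, -3.4] [624.0, 67.0, 310.0]
[0.6, -0.9, 2.6] [-1.3, 2.2, -6.9] [625.0, 71.0, 296.0]
[1.5, -1.0, 3.6] [-2.3, 3.4, -10.5] [625.0, 75.0, 283.0]
[2.5, -1.1, 4.5] [-3.3, 4
[... 3784 characters left out ...]
0, 0)]
    80 -1.05 [ 0.11  0.67 -0.56  2.18  2.28  0.24  0.69] 0.0 0.0
    36 -1.05 [ 0.11  0.78 -0.59  2.15  2.32  0.32  0.68] 0.0 0.0
    22 -1.05 [ 0.11  0.81 -0.59  2.14  2.33  0.34  0.68] 0.0 0.0
    22 -0.5 [ 0.19  0.86 -0.74  2.13  2.15  0.43  0.34] 0.0 0.0
    22 0 [ 0.26  0.92 -0.88  2.13  2.04  0.54 -0.02] 0.0 0.0
    36 0 [ 0.27  0.89 -0.88  2.14  2.02  0.52 -0.01] 0.0 0.0
    80 0 [ 0.3   0.78 -0.88  2.17  1.92  0.45  0.05] 0.0 0.0
    36 0 [ 0.27  0.89 -0.88  2.14  2.02  0.52 -0.01] 0.0 0.0
    22 0.5 [ 0.32  0.98 -1.01  2.12  1.98  0.64 -0.42] 0.0 0.0
    22 1.05 [ 0.37  1.06 -1.13  2.12  1.94  0.76 -0.89] 0.0 0.0
    80 1.05 [ 0.43  0.94 -1.18  2.16  1.82  0.71 -0.84] 0.0 0.0
```

```bash
python3 -m creep '[{"hand":0.65,"travel":[1.4,-0.3,0.7],"angular":[-2.2,1.6,-4.2]},{"hand":0.65,"travel":[2.7,-0.5,1.3],"angular":[-4.3,3.3,-8.5]},{"hand":0.65,"travel":[4.1,-0.8,2],"angular":[-6.5,4.9,-12.7]},{"hand":0.65,"travel":[5.5,-1.1,2.7],"angular":[-8.7,6.5,-16.9]},{"hand":0.65,"travel":[6.8,-1.3,3.3],"angular":[-10.8,8.1,-21.2]},{"hand":0.65,"travel":[8.2,-1.6,4],"angular":[-13,9.8,-25.4]},{"hand":0.65,"travel":[9.6,-1.9,4.7],"angular":[-15.2,11.4,-29.6]},{"hand":0.65,"travel":[10.9,-2.1,5.3],"angular":[-17.3,13,-33.9]},{"hand":0.65,"travel":[12.3,-2.4,6],"angular":[-19.5,14.6,-38.1]},{"hand":0.65,"travel":[13.7,-2.7,6.7],"angular":[-21.7,16.3,-42.3]},{"hand":0.65,"travel":[15,-2.9,7.3],"angular":[-23.8,17.9,-46.6]},{"hand":0.65,"travel":[16.4,-3.2,8],"angular":[-26,19.5,-50.8]},{"hand":0.65,"travel":[16.4,-3.2,8],"angular":[-26,19.5,-50.8]},{"hand":0.65,"travel":[16.4,-3.2,8],"angular":[-26,19.5,-50.8]},{"hand":0.65,"travel":[16.4,-3.2,8],"angular":[-26,19.5,-50.8]},{"hand":0.65,"travel":[16.4,-3.2,8],"angular":[-26,19.5,-50.8]}]'; python3 - <<'E'
from h import *
show()
im=ctrl.get_image('wrist')
f=im['frame'].copy()
for q in parts(BOX,-1.05): cv2.polylines(f,[cv2.convexHull(proj(im,q).astype(np.float32)).round().astype(np.int32)],True,(255,0,0),1)
go(80,-1.05);go(36,-1.05)
cv2.imwrite('pics/d.png',cv2.cvtColor(f,cv2.COLOR_RGB2BGR))
E
```

```text
clock: 6.15
eef_pos: [570.5, 165.7, 167.9]
tool_rot: [2.862, 0.45, 3.123]
force: [-0.2, 0.2, -0.5]
width: 55.5
6.15 panel-frame tcp [  1.3   0.6 115.7] jawdir deg cw from upslope -150.2 F [-0.2  0.3 -0.4] w 55.5 q [ 0.26  0.61 -0.71  2.21  1.88  0.24  1.1 ]
0 travel cm [ 0.09 -0.1   3.57] ang [0.  0.1 0.1] | 0
1 travel cm [ 0.09 -0.1   3.57] ang [-1.000e-01  0.000e+00 -1.799e+02] | 180
0 travel cm [ 0.1  -0.1   7.97] ang [0.  0.1 0.1] | 0
1 travel cm [ 0.1  -0.1   7.97] ang [-1.000e-01  0.000e+00 -1.799e+02] | 180
```

View pics/d.png

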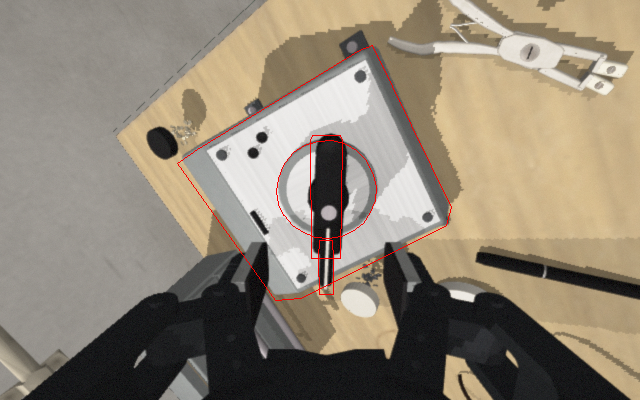

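The handle now lines up with the model: bar from about (328,140) to (326,290), centred between the fingers and aligned with them. Descending and gripping.

```bash
python3 -m creep '[{"hand":0.65,"travel":[0.1,-0.1,2],"angular":[0,0,0]},{"hand":0.65,"travel":[0.1,-0.1,4],"angular":[0,0,0]},{"hand":0.65,"travel":[0.1,-0.1,6],"angular":[0,0,0]},{"hand":0.65,"travel":[0.1,-0.1,7.5],"angular":[0,0,0]},{"hand":0.65,"travel":[0.1,-0.1,7.9],"angular":[0,0,0]},{"hand":0.65,"travel":[0.1,-0.1,7.9],"angular":[0,0,0]},{"hand":0.1,"travel":[0.1,-0.1,7.9],"angular":[0,0,0]},{"hand":0.1,"travel":[0.1,-0.1,7.9],"angular":[0,0,0]},{"hand":0.1,"travel":[0.1,-0.1,7.9],"angular":[0,0,0]},{"hand":0.1,"travel":[0.1,-0.1,7.9],"angular":[0,0,0]},{"hand":0.1,"travel":[0.1,-0.1,7.9],"angular":[0,0,0]},{"hand":0.1,"travel":[0.1,-0.1,7.9],"angular":[0,0,0]}]'; python3 -c "
from h import *
show();go(36,-1.05)"
```

```text
clock: 7.4
eef_pos: [602.9, 185.8, 99.0]
tool_rot: [2.862, 0.45, 3.124]
force: [-2.7, -1.0, 2.7]
width: 18.8
7.4 panel-frame tcp [-0.1  0.2 37. ] jawdir deg cw from upslope -150.2 F [-1.1  0.6  3.7] w 18.8 q [ 0.26  0.82 -0.8   2.15  2.06  0.42  0.99]
0 travel cm [-0.02 -0.01  0.1 ] ang [0.  0.1 0.1] | 0
1 travel cm [-0.02 -0.01  0.1 ] ang [-1.000e-01  0.000e+00 -1.799e+02] | 180
```

```bash
python3 -m creep '[{"hand":0.1,"travel":[0,0,0.5],"angular":[0,0,0]},{"hand":0.1,"travel":[0,0,1],"angular":[0,0,0]},{"hand":0.1,"travel":[0,0,1.35],"angular":[0,0,0]},{"hand":0.1,"travel":[0,0,1.35],"angular":[0,0,0]},{"hand":0.1,"travel":[0,0,1.35],"angular":[0,0,0]}]'; python3 -c "
from h import *
show()"
```

```text
clock: 7.9
eef_pos: [608.5, 189.2, 87.5]
tool_rot: [2.862, 0.451, 3.124]
force: [-7.4, -3.8, 11.7]
width: 19.1
7.9 panel-frame tcp [-0.2  0.1 23.7] jawdir deg cw from upslope -150.2 F [-1.3  0.8 14.3] w 19.1 q [ 0.25  0.85 -0.8   2.14  2.08  0.44  0.98]
```

```bash
python3 -m creep '[{"hand":0.1,"travel":[0,0,0.02],"angular":[0,0,6]},{"hand":0.1,"travel":[0,0,0.02],"angular":[0,0,12]},{"hand":0.1,"travel":[0,0,0.02],"angular":[0,0,18]},{"hand":0.1,"travel":[0,0,0.02],"angular":[0,0,24]},{"hand":0.1,"travel":[0,0,0.02],"angular":[0,0,30]},{"hand":0.1,"travel":[0,0,0.02],"angular":[0,0,36]},{"hand":0.1,"travel":[0,0,0.02],"angular":[0,0,42]},{"hand":0.1,"travel":[0,0,0.02],"angular":[0,0,48]},{"hand":0.1,"travel":[0,0,0.02],"angular":[0,0,54]},{"hand":0.1,"travel":[0,0,0.02],"angular":[0,0,60]},{"hand":0.1,"travel":[0,0,0.02],"angular":[0,0,60]},{"hand":0.1,"travel":[0,0,0.02],"angular":[0,0,60]}]'; python3 -c "
from h import *
show();go(23.7,0);print(ctrl.read_state()['torque'])"
```

```text
clock: 9.1
eef_pos: [610.7, 187.8, 88.1]
tool_rot: [2.615, 0.006, 2.137]
force: [-4.8, -5.9, 10.4]
width: 19.0
9.1 panel-frame tcp [ 1.  -2.3 23.8] jawdir deg cw from upslope -90.2 F [-1.1 -2.5 12.6] w 19.0 q [ 0.39  0.99 -1.07  2.13  1.94  0.67  0.16]
0 travel cm [ 0.23 -0.1   0.01] ang [0.2 0.3 0.2] | 0
1 travel cm [ 0.23 -0.1   0.01] ang [  -0.5    0.3 -179.8] | 180
[-0.94018462 -0.09070997 -0.48582795]
```

```bash
python3 -m creep '[{"hand":0.1,"travel":[0.1,0,-0.5],"angular":[0,0,0]},{"hand":0.1,"travel":[0.1,0,-1],"angular":[0,0,0]},{"hand":0.1,"travel":[0.1,0,-1.35],"angular":[0,0,0]},{"hand":0.1,"travel":[0.1,0,-1.35],"angular":[0,0,0]},{"hand":0.65,"travel":[0.1,0,-1.35],"angular":[0,0,0]},{"hand":0.65,"travel":[0.1,0,-1.35],"angular":[0,0,0]},{"hand":0.65,"travel":[0.1,0,-1.35],"angular":[0,0,0]},{"hand":0.65,"travel":[0.1,0,-1.35],"angular":[0,0,0]},{"hand":0.65,"travel":[0.1,0,-1.35],"angular":[0,0,0]},{"hand":0.65,"travel":[0.1,0,-1.35],"angular":[0,0,0]},{"hand":0.65,"travel":[0.1,0,-4],"angular":[0,0,0]},{"hand":0.65,"travel":[0.1,0,-7],"angular":[0,0,0]},{"hand":0.65,"travel":[0.1,0,-8],"angular":[0,0,0]},{"hand":0.65,"travel":[0.1,0,-8],"angular":[0,0,0]}]'; python3 - <<'E'
from h import *
show()
im=ctrl.get_image('wrist')
f=im['frame'].copy()
for q in parts(BOX,0): cv2.polylines(f,[cv2.convexHull(proj(im,q).astype(np.float32)).round().astype(np.int32)],True,(255,0,0),1)
go(36,0)
cv2.imwrite('pics/e.png',cv2.cvtColor(f,cv2.COLOR_RGB2BGR))
E
```

```text
clock: 10.5
eef_pos: [576.3, 167.1, 158.5]
tool_rot: [2.613, 0.008, 2.136]
force: [0.9, -0.1, 0.1]
width: 55.4
10.5 panel-frame tcp [  1.5  -1.4 104.8] jawdir deg cw from upslope -90.2 F [ 0.7 -0.5 -0.3] w 55.4 q [ 0.47  0.81 -1.12  2.2   1.76  0.58  0.25]
0 travel cm [ 0.2  -0.13  6.79] ang [0.2 0.4 0.2] | 1
1 travel cm [ 0.2  -0.13  6.79] ang [  -0.6    0.4 -179.8] | 180
```

View pics/e.png

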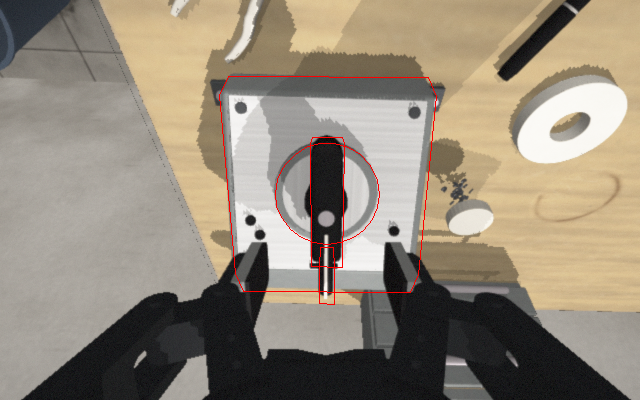

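The handle points straight up at the bar mark (325,215), and its outline fits the "out" model. Waiting over 2 s untouched.

```bash
python3 -m creep '[{"hand":0.65,"travel":[0,0,0],"angular":[0,0,0]},{"hand":0.65,"travel":[0,0,0],"angular":[0,0,0]},{"hand":0.65,"travel":[0,0,0],"angular":[0,0,0]},{"hand":0.65,"travel":[0,0,0],"angular":[0,0,0]},{"hand":0.65,"travel":[0,0,0],"angular":[0,0,0]},{"hand":0.65,"travel":[0,0,0],"angular":[0,0,0]},{"hand":0.65,"travel":[0,0,0],"angular":[0,0,0]},{"hand":0.65,"travel":[0,0,0],"angular":[0,0,0]},{"hand":0.65,"travel":[0,0,0],"angular":[0,0,0]},{"hand":0.65,"travel":[0,0,0],"angular":[0,0,0]},{"hand":0.65,"travel":[0,0,0],"angular":[0,0,0]},{"hand":0.65,"travel":[0,0,0],"angular":[0,0,0]},{"hand":0.65,"travel":[0,0,0],"angular":[0,0,0]},{"hand":0.65,"travel":[0,0,0],"angular":[0,0,0]},{"hand":0.65,"travel":[0,0,0],"angular":[0,0,0]},{"hand":0.65,"travel":[0,0,0],"angular":[0,0,0]},{"hand":0.65,"travel":[0,0,0],"angular":[0,0,0]},{"hand":0.65,"travel":[0,0,0],"angular":[0,0,0]},{"hand":0.65,"travel":[0,0,0],"angular":[0,0,0]},{"hand":0.65,"travel":[0,0,0],"angular":[0,0,0]}]'
python3 -m creep '[{"hand":0.65,"travel":[0,0,0],"angular":[0,0,0]},{"hand":0.65,"travel":[0,0,0],"angular":[0,0,0]},{"hand":0.65,"travel":[0,0,0],"angular":[0,0,0]},{"hand":0.65,"travel":[0,0,0],"angular":[0,0,0]},{"hand":0.65,"travel":[0,0,0],"angular":[0,0,0]},{"hand":0.65,"travel":[0,0,0],"angular":[0,0,0]},{"hand":0.65,"travel":[0.2,-0.1,2],"angular":[0,0,0]},{"hand":0.65,"travel":[0.2,-0.1,4],"angular":[0,0,0]},{"hand":0.65,"travel":[0.2,-0.1,6],"angular":[0,0,0]},{"hand":0.65,"travel":[0.2,-0.1,6.7],"angular":[0,0,0]},{"hand":0.65,"travel":[0.2,-0.1,6.7],"angular":[0,0,0]},{"hand":0.1,"travel":[0.2,-0.1,6.7],"angular":[0,0,0]},{"hand":0.1,"travel":[0.2,-0.1,6.7],"angular":[0,0,0]},{"hand":0.1,"travel":[0.2,-0.1,6.7],"angular":[0,0,0]},{"hand":0.1,"travel":[0.2,-0.1,6.7],"angular":[0,0,0]},{"hand":0.1,"travel":[0.2,-0.1,6.7],"angular":[0,0,0]},{"hand":0.1,"travel":[0.2,-0.1,6.7],"angular":[0,0,0]}]'; python3 -c "
from h import *
show()"
```

```text
clock: 12.55
eef_pos: [576.4, 167.0, 157.5]
tool_rot: [2.614, 0.008, 2.136]
force: [-0.5, 0.7, 1.5]
width: 55.8
clock: 14.25
eef_pos: [604.3, 184.9, 99.6]
tool_rot: [2.613, 0.01, 2.134]
force: [1.2, -4.9, 4.0]
width: 19.2
14.25 panel-frame tcp [ 0.8 -1.3 37.2] jawdir deg cw from upslope -90.2 F [ 0.6 -4.8  4.3] w 19.2 q [ 0.4   0.96 -1.08  2.15  1.92  0.66  0.15]
```

```bash
python3 -m creep '[{"hand":0.1,"travel":[0,0,0.5],"angular":[0,0,0]},{"hand":0.1,"travel":[0,0,1],"angular":[0,0,0]},{"hand":0.1,"travel":[0,0,1.37],"angular":[0,0,0]},{"hand":0.1,"travel":[0,0,1.37],"angular":[0,0,0]},{"hand":0.1,"travel":[0,0,1.37],"angular":[0,0,0]}]'; python3 -c "
from h import *
show()"
```

```text
clock: 14.75
eef_pos: [610.1, 188.3, 88.2]
tool_rot: [2.613, 0.011, 2.134]
force: [-4.4, -8.0, 11.9]
width: 19.1
14.75 panel-frame tcp [ 0.9 -1.6 24. ] jawdir deg cw from upslope -90.2 F [-1.  -4.4 14.3] w 19.1 q [ 0.39  0.99 -1.07  2.14  1.95  0.68  0.14]
```

```bash
python3 -m creep '[{"hand":0.1,"travel":[0,0,0.02],"angular":[0,0,6]},{"hand":0.1,"travel":[0,0,0.02],"angular":[0,0,12]},{"hand":0.1,"travel":[0,0,0.02],"angular":[0,0,18]},{"hand":0.1,"travel":[0,0,0.02],"angular":[0,0,24]},{"hand":0.1,"travel":[0,0,0.02],"angular":[0,0,30]},{"hand":0.1,"travel":[0,0,0.02],"angular":[0,0,36]},{"hand":0.1,"travel":[0,0,0.02],"angular":[0,0,42]},{"hand":0.1,"travel":[0,0,0.02],"angular":[0,0,48]},{"hand":0.1,"travel":[0,0,0.02],"angular":[0,0,54]},{"hand":0.1,"travel":[0,0,0.02],"angular":[0,0,60]},{"hand":0.1,"travel":[0,0,0.02],"angular":[0,0,60.5]},{"hand":0.1,"travel":[0,0,0.02],"angular":[0,0,60.5]}]'; python3 -c "
from h import *
show();go(23.7,1.05);print(ctrl.read_state()['torque'])"
```

```text
clock: 15.95
eef_pos: [610.7, 185.8, 87.8]
tool_rot: [2.849, -0.445, 1.145]
force: [-4.4, -9.9, 10.3]
width: 18.8
15.95 panel-frame tcp [-0.1 -3.9 24. ] jawdir deg cw from upslope -29.6 F [-2.7 -6.  13.4] w 18.8 q [ 0.44  1.07 -1.21  2.14  1.91  0.81 -0.83]
0 travel cm [ 0.2  -0.34  0.03] ang [ 0.9  0.3 -0.2] | 1
1 travel cm [ 0.2  -0.34  0.03] ang [  0.4  -1.4 179.8] | 180
[-1.676415    0.12834974 -0.81194494]
```

```bash
python3 -m creep '[{"hand":0.1,"travel":[0.1,-0.1,-0.5],"angular":[0,0,0]},{"hand":0.1,"travel":[0.1,-0.1,-1],"angular":[0,0,0]},{"hand":0.1,"travel":[0.1,-0.1,-1.35],"angular":[0,0,0]},{"hand":0.1,"travel":[0.1,-0.1,-1.35],"angular":[0,0,0]},{"hand":0.65,"travel":[0.1,-0.1,-1.35],"angular":[0,0,0]},{"hand":0.65,"travel":[0.1,-0.1,-1.35],"angular":[0,0,0]},{"hand":0.65,"travel":[0.1,-0.1,-1.35],"angular":[0,0,0]},{"hand":0.65,"travel":[0.1,-0.1,-1.35],"angular":[0,0,0]},{"hand":0.65,"travel":[0.1,-0.1,-1.35],"angular":[0,0,0]},{"hand":0.65,"travel":[0.1,-0.1,-1.35],"angular":[0,0,0]},{"hand":0.65,"travel":[0.1,-0.1,-4],"angular":[0,0,0]},{"hand":0.65,"travel":[0.1,-0.1,-7],"angular":[0,0,0]},{"hand":0.65,"travel":[0.1,-0.1,-8],"angular":[0,0,0]},{"hand":0.65,"travel":[0.1,-0.1,-8],"angular":[0,0,0]},{"hand":0.65,"travel":[0.1,-0.1,-8],"angular":[0,0,0]}]'; python3 - <<'E'
from h import *
show()
im=ctrl.get_image('wrist')
f=im['frame'].copy()
for q in parts(BOX,1.05): cv2.polylines(f,[cv2.convexHull(proj(im,q).astype(np.float32)).round().astype(np.int32)],True,(255,0,0),1)
cv2.imwrite('pics/f.png',cv2.cvtColor(f,cv2.COLOR_RGB2BGR))
ctrl.get_image('side')
for t in('pliers','tape','marker_pen','jar_white'): print(t,[np.round(d['at']).tolist() for d in ctrl.spot_point('side',t)[:1]])
E
```

```text
clock: 17.45
eef_pos: [576.0, 166.2, 156.7]
tool_rot: [2.849, -0.445, 1.145]
force: [1.1, -0.4, 0.1]
width: 55.5
17.45 panel-frame tcp [-1.000e-01 -1.900e+00  1.036e+02] jawdir deg cw from upslope -29.6 F [ 0.7 -0.9 -0.3] w 55.5 q [ 0.51  0.87 -1.22  2.2   1.75  0.69 -0.79]
pliers [[420.0, 272.0, -0.0]]
tape [[486.0, 361.0, -5.0]]
marker_pen [[423.0, 275.0, -3.0]]
jar_white [[589.0, 336.0, 0.0]]
```

View pics/f.png

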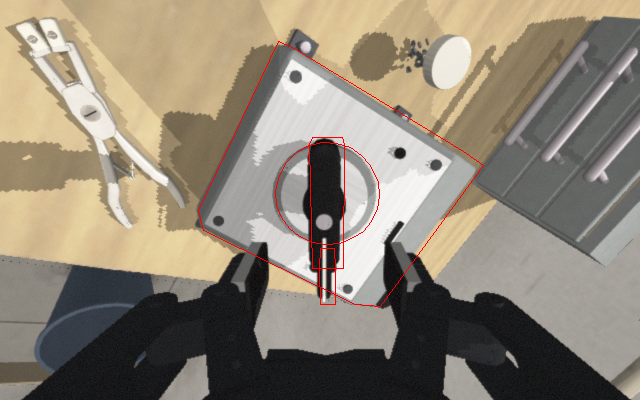

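The handle is aligned with the right-mark model, pointing to about (325,295), and its outline fits "out". The gripper is well clear, so I'm handing in.

```bash
python3 -c "
from cell import ctrl
ctrl.finish_job();print(ctrl.read_state()['clock'])"
```

```text
the job is handed in; nothing more can be done
the job is handed in; nothing more can be done
```

I turned the handle from the left mark to centre off and let it spring out. I left it untouched there for about 2.5 s, turned it on to the right mark, let it spring out, backed the gripper off and handed in. The clock read about 17.5 s of the 54 s allowed.

**Last checks**
- **Handle:** the final wrist picture shows it matching the model at +1.05 rad and sprung out. I judged both from the picture outline, because neither joint has a readout; the pips themselves are hidden under the pointer.
- **Gripper:** it was about 7 cm above its grasp position, with only sensor noise (about 1 N) on the wrist.
- **Wrist force:** the highest reading, taken between moves, was about 15 N, while pushing in.
- **Bystanders:** tape, marker pen and jar were all found within about 4 mm of where they started.

**Failed or disagreed**
- **Pliers:** the final search returned the pen's position instead, so I have no measurement for the pliers. They show in the last wrist picture, and the arm never touched the bench.
- **First approach:** it ran into wrist joint limits and stopped short, so I moved the arm round to a different configuration before gripping. Nothing was touched.

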